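# Make up two lathe kits

### The job

Make up two kits for the wood lathe. For the job between centres, seat the four-spur drive centre in the left-hand cup of the two-cup tray and the revolving centre in its right-hand cup, as they go on the lathe, and stand the tape measure in that tray's short bay; for the chuck job, lay the short thick blank in the trough of the one-cup tray and put the chuck key in its cup. Centres and key go in shank down, fully home.

Things in the scene. Friction and masses are not known exactly. Their poses are not given: they have to be found in the camera images.
- short_blank: short thick pale square wooden blank, 50 x 130 x 50 mm (x, y, z), lying on the bench; 0.21 kg; origin at the centre of its underside, y along its length
- drive_centre: dark steel four-spur drive centre, 100 mm, 0.2 kg, head up in a fixed turned cup on the bench (50 mm wide, rim 42 mm above this origin). Origin: lower end of the shank, on its axis; z up the axis. Shank 12 mm thick at the end, widening (as a plain cone) to 25 mm at 66 mm up; head: 25 mm cylinder from 66 to 90 mm up, point above. Grasp the head
- live_centre: bright steel revolving centre, 122 mm, 0.26 kg, point up in a fixed turned cup on the bench (50 mm wide, rim 42 mm above this origin). Origin: lower end of the shank, on its axis; z up the axis. Shank 12 mm thick at the end, widening (as a plain cone) to 37 mm at 69 mm up; head: 37 mm cylinder from 69 to 97 mm up, conical point above. Grasp the head
- chuck_key: steel T chuck key, 87 mm, 0.11 kg, T bar up in a fixed turned cup on the bench (50 mm wide, rim 42 mm above this origin). Origin: lower tip, on its axis; z up the shank, y along the T bar. Tip 7 mm thick for 12 mm, then 11 mm shank; T bar 70 mm long, 8.4 mm thick, its middle 82 mm up, the shank's end 6 mm above that. Grasp across the bar's middle
- spindle_tray: fixed two-cup plywood tray, 134 x 144 mm. Origin under the 8 mm board, x away from the robot, y left. Tape's bay: centre x -32, y 0, floor z 8 mm, 54 (x) by 92 mm (y), battens up to z 20 mm. Cup bores: left (drive centre) at x 38, y 45 mm, 23 mm wide at the rim; right (revolving centre) at x 38, y -45 mm, 30 mm at the rim; both 15 mm at the floor; floor z 12, rim z 54 mm; outside up to 48 mm
- chuck_tray: fixed one-cup plywood tray, 134 x 162 mm. Origin under the 8 mm board, x away from the robot, y left. Blank's trough: centre x -31, y 0, floor z 8 mm, 62 (x) by 144 mm (y), battens up to z 20 mm. Key's cup: centre x 38, y 0, 40 mm wide outside; bore 11 mm wide at the floor (z 12 mm), 19 mm at the rim (z 54 mm)
- tape_measure: yellow tape measure standing on its edge, 36 x 74 x 66 mm (x, y, z), 0.28 kg; origin at the centre of its underside, y along its length, x across its flat sides (36 mm wide between them: grasp there)

How it is judged (in metres and radians):
At the end, for the whole second after the job is handed in: Two-cup tray: drive centre in the left cup, revolving centre in the right, tape measure standing in the bay. One-cup tray: short blank flat in the trough, key in the cup. Tools shank down, home within 6 mm, upright within 10 degrees; blank within 10 mm, tape within 14 mm of its place. All at rest (x of short_blank in the frame of chuck_tray between -0.041 and -0.021 m and y of short_blank in the frame of chuck_tray between -0.012 and 0.012 m and z of short_blank in the frame of chuck_tray between 0.004 and 0.014 m and angle between the y axis of short_blank and the y axis of chuck_tray, either way round below 0.15 rad and angle between the z axis of short_blank and the z axis of chuck_tray, either way round below 0.08 rad and x of drive_centre in the frame of spindle_tray between 0.032 and 0.044 m and y of drive_centre in the frame of spindle_tray between 0.039 and 0.051 m and z of drive_centre in the frame of spindle_tray between 0.004 and 0.018 m and angle between each of drive_centre, live_centre's own z axis and vertical below 0.17 rad and x of live_centre in the frame of spindle_tray between 0.032 and 0.044 m and y of live_centre in the frame of spindle_tray between -0.051 and -0.039 m and z of live_centre in the frame of spindle_tray between 0.004 and 0.018 m and x of chuck_key in the frame of chuck_tray between 0.032 and 0.044 m and y of chuck_key in the frame of chuck_tray between -0.006 and 0.006 m and z of chuck_key in the frame of chuck_tray between 0.004 and 0.018 m and angle between chuck_key's own z axis and vertical below 0.21 rad and x of tape_measure in the frame of spindle_tray between -0.046 and -0.018 m and y of tape_measure in the frame of spindle_tray between -0.014 and 0.014 m and z of tape_measure in the frame of spindle_tray between 0.004 and 0.014 m and angle between tape_measure's own z axis and vertical below 0.1 rad and linear speed of each of short_blank, drive_centre, live_centre, chuck_key, tape_measure below 0.02 m/s); the robot touches nothing.
It also fails if it takes over 131 s, if anything falls off the work surface, if the arm or the gripper's body presses on something with over 40 N, if the wrist force passes 120 N, or if a joint passes its speed limit or range.

### The arm

A 6-joint arm with a two-finger parallel gripper is mounted at the origin on a cart in front of the work surface, level with it; the furniture and walls round the work are solid. World frame = base frame: x ahead of the robot, y to its left, z up, the work surface at z = 0. Lengths are in mm, angles in rad, forces in N, time in s.
With the tool pointing down it reaches from about 375 to 900 mm from the base axis. Payload 3.1 kg.
Tool frame: the origin (TCP) lies between the finger pads; the fingertips stand 19 mm ahead of it and the grasp point (between the pads) is the TCP; z points along the fingers, y is the line along which they close (so a half turn about z gives the same grasp; the last joint's range is limited). The gripper opens to 85 mm and grips with 20 to 120 N. Pads are 22 mm wide; open, the fingers measure 114 mm over their backs; the gripper's body (76 mm by 85 mm) begins 54 mm behind the grasp point. The pads swing forward as they close: fully open they stand 13 mm farther back than shut.
Start: joints at [1.097, 0.527, 1.433, -0, 1.181, -0.178], TCP at [181.552, 598.027, 250.31] pointing down, gripper open.
Joint ranges: [-3.08, 3.08], [-0.75, 2.2], [0.22, 2.44], [-1.43, 4.57], [0, 2.65], [-2.85, 2.85]. Speed limits (rad/s): [2.79, 2.79, 3.14, 3.14, 3.14, 3.14].

### API

Orientations are given as a unit quaternion [w, x, y, z].
In Python, from rig import r gives the robot as it stands. The module is installed in compiled form; this text tells all that it offers.
- The arm moves only by the tool drive_tool, never from a script. Its argument "series" is a list that holds one entry, the list of rows, each a list of 5 numbers: the shift along the world's x, y, z as a fraction of full scale, then the turn about the world's z as a fraction of full scale, then the closure, from -1 (fully open) to 1 (shut). A call has 1 to 20 rows; each row is the pose to reach, as a shift and turn from the pose commanded when the call began; what a row does not reach only later rows make up. Full scale, the value 1, is 15 cm for a shift and pi/4 rad for a turn. A row lasts 1/10 s, in which the tool goes at most 50 mm and 8.59 degrees, less where a joint would pass 70% of its speed; a pose out of reach is approached as far as the arm can. A call with a number of a shift or a turn outside -1 to 1 is refused whole. A call with a gripper value outside its range is refused whole. The fingers move at their own pace and stop on an object; "squeeze" is the grip in N (left out, the last holds). Time passes only in rows, so rows that repeat a pose let the fingers close. It gives the time, the measured TCP pose, the force, the opening and the grip force at its end, in the units of the state.
- r.get_obs(): the state, without advancing time (a new reading comes with each control period).
- r.grab_frame(name): name is "side" or "top" or "wrist"; returns a dict with "image" (384x512x3 uint8, red, green, blue), "z_map" (384x512 float32, mm along the optical axis (not along the pixel's ray), 0 where there is no reading), "K" (3x3 intrinsics, pixels), "extrinsics" (4x4, takes a point from world to camera coordinates). Camera axes: x right, y up, looking along -z (the intrinsics and any distortion apply to the point x, -y, -z); pixel columns grow to the right and rows downward; lengths in mm; the calibration is good to about 2 mm. A picture is of the moment at which its call begins.
- r.finish_job(): hands the job in; it is judged then, once.
Trained networks look in a picture, given as the dict that the camera call returned (one of the last four; its "shot" number tells which), for a name from the list of things; names that differ only in an ending like _2 or _b are one class to them, and where a whole thing is asked for, a point or a joint stands for the part that bears it (a point fixed in the world has none). Each returns a list of dicts, best first, with "confidence" (0 to 1); they miss things now and then, are a little off and sometimes report something else, mostly with a low value. They report only what shows in the picture. A call takes as long as a camera call.
- r.masks_of(picture, query): "region" (384x512 bool, what is visible of it) and "location" ([row, column] in pixels, amid what is visible of it).
The state is a dict: "time_s": time; "joint_pos": joint angles; "joint_vel": joint speeds; "joint_efforts": joint torques, N m; "tcp_pos": TCP position; "tool_rot": TCP orientation; "wrist_force": force on the tool from outside, world axes, zero at the start; "moment": the same for the moment, N m; "finger_gap": opening from 0.0 (shut) to 1.0 (fully open); "finger_force": force on a finger pad.
Only numpy, scipy, OpenCV 4.12 (cv2) and the standard library are available. Lean on these libraries where they do the work, as an engineer would, in place of code of your own. Each camera call takes 0.05 s, during which the arm holds its last target. There are 200 camera calls.

## Working session

There is one attempt and no reset: what is moved stays moved. The work goes in short steps, Python scripts to look and compute and a tool call to move; the robot and the scene stay as the last step left them, time stands still between calls to the robot, and variables do not carry over. Pictures are saved under pics/ and viewed, at most 14 in all, crops included, and the job is handed in when it is done.

Besides the shell and the picture viewer there is one more tool, called after "Emit:" by a JSON object that holds its "api" and its "payload". drive_tool: Moves the arm, as the interface text tells. Its arguments: {"type":"object","properties":{"series":{"type":"array"},"squeeze":{"type":"number"}},"required":["series"]}

```bash
mkdir -p pics; cat > h.py <<'E'
import numpy as np, cv2
from rig import r
def shot(name,fn=None):
    p=r.grab_frame(name)
    if fn: cv2.imwrite('pics/'+fn,cv2.cvtColor(p['image'],cv2.COLOR_RGB2BGR))
    return p
def world(p,rows,cols):
    K=p['K'];d=p['z_map'][rows,cols].astype(float)
    x=(cols-K[0,2])/K[0,0]*d; y=(rows-K[1,2])/K[1,1]*d
    c=np.stack([x,-y,-d,np.ones_like(d)],-1)
    w=c@np.linalg.inv(p['extrinsics']).T
    return w[d>0][:,:3]
N=['short_blank','drive_centre','live_centre','chuck_key','spindle_tray','chuck_tray','tape_measure']
def cloud(p,m): return world(p,*np.nonzero(m))
E
python3 - <<'E'
from h import *
np.set_printoptions(precision=1,suppress=True)
print(r.get_obs())
for v in ['top','side']:
    p=shot(v,v+'0.png'); print(v,p['K'].tolist(),p['extrinsics'].tolist())
    for n in N:
        for q in r.masks_of(p,n)[:2]:
            w=cloud(p,q['region'])
            if len(w)<5: print(n,'few',q['location']);continue
            print(n,round(q['confidence'],2),q['location'],q['region'].sum(),'med',np.median(w,0),'p2',np.percentile(w,2,axis=0),'p98',np.percentile(w,98,axis=0))
E
```

```text
{'time_s': 0.0, 'joint_pos': array([ 1.1,  0.5,  1.4,  0. ,  1.2, -0.2]), 'joint_vel': array([-0., -0., -0., -0., -0.,  0.]), 'joint_efforts': array([  0. , -44.2, -17.8,  -0. ,   0. ,  -0. ]), 'tcp_pos': array([181.3, 597.4, 249.3]), 'tool_rot': array([-0. ,  0.1,  1. , -0. ]), 'wrist_force': array([-0.4,  0.6,  0.5]), 'moment': array([ 0. ,  0. , -0.1]), 'finger_force': 0.0, 'finger_gap': 1.0009462270659495}
top [[388.89037044030636, 0.0, 248.06967074937342], [0.0, 388.89037044030636, 196.0271620488134], [0.0, 0.0, 1.0]] [[0.011850776408556191, -0.9999292462187485, 0.001030366400924951, 133.7223666178082], [0.9958139249268098, 0.011895388109424284, 0.0906263022725111, -487.1945039562791], [-0.0906321467271784, -4.793883514798886e-05, 0.995884436910976, -831.9835739928418], [0.0, 0.0, 0.0, 1.0]]
short_blank 0.69 [177.8, 257.2] 1564 med [519.4 125.3  50.7] p2 [495.2  63.3   4.3] p98 [545.8 187.1  53.6]
drive_centre 0.7 [176.5, 209.9] 127 med [517.8 217.7  97.4] p2 [508.1 207.4  75.6] p98 [530.2 228.6 106.2]
live_centre 0.55 [166.4, 148.7] 352 med [535.  341.7 106.7] p2 [519.6 328.2  
[... 1228 characters left out ...]
.8  95.7] p2 [510.5 212.9  41.7] p98 [532.4 234.2 105.3]
live_centre 0.72 [284.6, 213.0] 570 med [537.3 354.6 106.5] p2 [521.8 333.9  27.1] p98 [555.5 367.1 123.5]
chuck_key 0.71 [291.6, 288.1] 7059 med [418.4 333.5   9. ] p2 [354.2 247.3   3. ] p98 [486.1 406.2  54.7]
chuck_key 0.7 [201.8, 276.0] 163 med [443.9 191.8  92.1] p2 [439.5 159.8  49. ] p98 [449.  221.2  95.1]
spindle_tray 0.78 [116.0, 267.0] 3527 med [454.1 -48.8  10.3] p2 [ 386.1 -122.5    5.2] p98 [512.2  13.9  55.1]
chuck_tray 0.85 [291.9, 286.8] 7087 med [418.5 333.7   9. ] p2 [354.  247.8   1.5] p98 [486.  406.2  54.7]
tape_measure 0.63 [159.4, 265.9] 909 med [454.3  83.8  53.9] p2 [424.9  46.3   0.6] p98 [483.8  87.8  67.8]
```

```bash
cd pics; python3 -c "
import cv2,numpy as np
a=cv2.imread('top0.png')[120:290,90:430];cv2.imwrite('t1.png',cv2.resize(a,(800,400),interpolation=3))
a=cv2.imread('side0.png')[60:380,120:400];cv2.imwrite('s1.png',cv2.resize(a,(525,600),interpolation=3))"
```

```text
(no output)
```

View pics/t1.png

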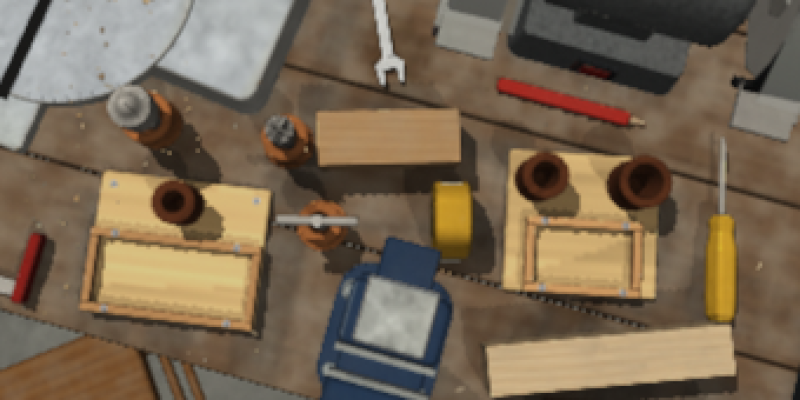

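View pics/s1.png

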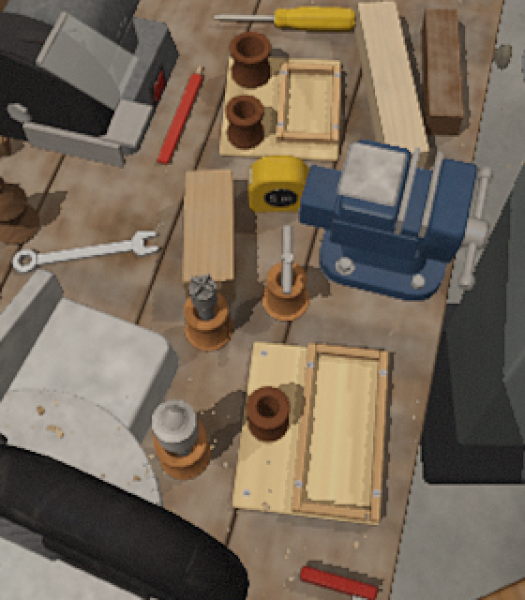

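The top view shows the blank (388,137 in the crop), the drive centre (285,135), the live centre (135,110), the key (318,220) and the tape (452,215). The trays are on the left (one cup) and right (two cups), and the vise stands below the tape. Side view agrees. Next I'll fit exact poses and get clearance heights.

```bash
cat >> h.py <<'E'
def circ(P):
    A=np.c_[2*P[:,:2],np.ones(len(P))];s=np.linalg.lstsq(A,(P[:,:2]**2).sum(1),rcond=None)[0]
    return s[0],s[1],np.sqrt(s[2]+s[0]**2+s[1]**2)
def allpts(p): return cloud(p,p['z_map']>0)
def box(W,x0,x1,y0,y1,z0,z1):
    return W[(W[:,0]>x0)&(W[:,0]<x1)&(W[:,1]>y0)&(W[:,1]<y1)&(W[:,2]>z0)&(W[:,2]<z1)]
def rect(P):
    (c,s,a)=cv2.minAreaRect(P[:,:2].astype(np.float32)); return np.round([*c,*s,a],1)
E
python3 - <<'E'
from h import *
from scipy.spatial.transform import Rotation as R
np.set_printoptions(precision=1,suppress=True,linewidth=200)
o=r.get_obs();q=o['tool_rot'];print(R.from_quat([*q[1:],q[0]]).as_matrix())
Ws=[]
for v in ['top','side']:
    p=shot(v);W=allpts(p);Ws.append(W);print(v)
    for n,b in dict(blank=(485,560,55,195,44,60),tape=(395,500,40,95,60,75),key=(425,465,140,235,85,99),drive=(500,540,200,240,84,92),drivetop=(500,540,200,240,70,110),live=(505,570,320,380,70,96),livetip=(505,570,320,380,112,130),
       battC=(340,450,230,410,15,24),battS=(370,460,-135,30,15,24),boardC=(330,500,230,420,5,12),boardS=(370,530,-140,30,5,12)).items():
        P=box(W,*b)
        if len(P)>5: print(n,len(P),'mean',P.mean(0),'z95',np.percentile(P[:,2],95),'rect',rect(P),'circ',np.array(circ(P)))
    for n,b in dict(cupC=(420,500,290,350,50,60),cupL=(470,520,-45,10,50,60),cupR=(470,520,-140,-50,50,60)).items():
        P=box(W,*b);print(n,len(P),P.mean(0),rect(P),np.array(circ(P)))
W=np.vstack(Ws)
# height map 20mm cells
print('x\\y',list(range(420,-160,-20)))
for x in range(640,320,-20):
    print(x,[int(box(W,x-10,x+10,y-10,y+10,-50,600)[:,2].max()) if len(box(W,x-10,x+10,y-10,y+10,-50,600)) else -1 for y in range(420,-160,-20)])
E
```

```text
[[-1.   0.3  0. ]
 [ 0.3  1.   0. ]
 [-0.   0.  -1. ]]
top
blank 1425 mean [521.2 125.1  50.8] z95 53.25675274887688 rect [521.6 125.1  50.3 129.2   2. ] circ [521.3 125.   40.2]
tape 340 mean [448.7  67.7  64.9] z95 68.17132466334512 rect [449.4  67.4  46.   31.7   0.3] circ [448.8  67.6  15.9]
key 150 mean [442.6 185.   92.3] z95 95.49133187223329 rect [442.5 185.5   8.3  68.4   0.8] circ [439.6 185.6  20.1]
drive 6 mean [515.8 211.3  88.3] z95 90.90925420762224 rect [513.5 214.1   7.8  23.2  37.4] circ [520.1 219.2  12.4]
drivetop 138 mean [518.7 218.3  97.5] z95 105.98612830629172 rect [519.7 218.9  24.1  24.3  43.5] circ [519.2 218.6   9.2]
live 53 mean [530.2 334.1  86. ] z95 94.57513174167305 rect [532.3 336.8  15.2  36.1  61.2] circ [537.7 346.6  18.4]
livetip 70 mean [536.3 345.1 117.7] z95 125.62608002128657 rect [537.4 344.9  18.   17.8   0.6] circ [536.9 346.2   6.5]
battC 784 mean [391.9 324.5  20.4] z95 22.926962841756243 rect [401.6 323.9 160.7  98.6  83.6] circ [391.1 324.6  64.4]
battS 565 mean [415.9 -58.1  20.4] z95 22.79248509334709 rect [415.6 -58.  108.5  69.8  
[... 3462 characters left out ...]
 24, 23, 55, 58, 57, 12, 11, 11, 94, 96, 97, 95, 66, 93, 5, 69, 71, 4, 11, 23, 23, 23, 22, 23, 23, 25, 5]
420 [4, 24, 20, 24, 23, 23, 23, 24, 23, 23, 5, 49, 52, 3, 94, 95, 95, 93, 65, 44, 11, 22, 22, 13, 12, 12, 23, 21, 5]
400 [4, 24, 12, 13, 13, 12, 12, 11, 23, 23, 4, 4, 18, 131, 137, 137, 131, 95, 12, 3, 11, 24, 21, 21, 12, 12, 24, 20, 5]
380 [54, 25, 12, 12, 13, 12, 13, 12, 23, 23, 5, 3, 20, 134, 138, 138, 138, 138, 20, 4, 11, 22, 23, 23, 24, 24, 23, 18, 3]
360 [20, 23, 23, 25, 23, 23, 24, 24, 23, 22, 4, 4, 22, 137, 137, 138, 137, 134, 20, 4, 5, 4, 3, 4, 3, 4, 44, 47, 46]
340 [3, 4, 3, 5, 4, 7, 20, 24, 23, 51, 4, 4, 133, 136, 138, 138, 138, 130, 20, 47, 48, 49, 49, 48, 49, 49, 50, 49, 49]
```

```bash
python3 - <<'E'
from h import *
W=np.vstack([allpts(shot(v)) for v in ['top','side']])
def hm(xs,ys,s):
    print('y',list(ys))
    for x in xs:
        print(x,[int(B[:,2].max()) if len(B:=box(W,x-s/2,x+s/2,y-s/2,y+s/2,-50,700)) else -1 for y in ys])
hm(range(640,140,-40),range(640,360,-40),40)
hm(range(580,480,-10),range(-60,-190,-10),10)
hm(range(460,380,-10),range(160,40,-10),10)
hm(range(620,490,-10),range(430,300,-10),10)
E
```

```text
y [640, 600, 560, 520, 480, 440, 400]
640 [4, 3, 54, 333, 409, 424, 423]
600 [5, 5, 5, 61, 418, 414, 63]
560 [5, 5, 6, 64, 430, 418, 63]
520 [10, 5, 4, 424, 429, 56, 5]
480 [24, 22, 21, 419, 420, 4, 55]
440 [16, 17, 23, 24, 21, 23, 53]
400 [15, 17, 22, 16, 23, 24, 24]
360 [-1, -1, 3, 4, 22, 17, 54]
320 [-1, -1, -1, -1, -1, -1, 2]
280 [-1, -1, -1, -1, -1, -1, -1]
240 [-1, -1, -1, -1, -1, -1, -1]
200 [-1, -1, -1, -1, -1, -1, -1]
160 [-1, -1, -1, -1, -1, -1, -1]
y [-60, -70, -80, -90, -100, -110, -120, -130, -140, -150, -160, -170, -180]
580 [5, 53, 53, 24, 45, 55, 58, 57, 56, 2, 231, 233, 237]
570 [8, 7, 3, 4, 3, 4, 17, 31, 32, 223, 225, 227, 228]
560 [12, 10, 10, 9, 7, 3, 4, 2, 3, 214, 217, 218, 222]
550 [11, 13, 13, 11, 12, 10, 6, 3, 3, 209, 211, 213, 215]
540 [2, 4, 3, 11, 11, 8, 7, 2, 4, 204, 205, 206, 209]
530 [3, 2, 3, 3, 4, 3, 3, 3, 3, 197, 199, 200, 202]
520 [4, 2, 4, 3, 3, 3, 2, 3, 5, 135, 138, 137, 196]
510 [12, 13, 11, 54, 56, 55, 53, 9, 3, 3, 3, 4, 133]
500 [11, 12, 57, 56, 58, 57, 56, -1, 4, 3, 2, 3, 13]
490 [10, 11, 57, 57, 53, 47, 57, 56, -1, 4, 3, 1, 17]
y [160, 150, 14
[... 535 characters left out ...]
, 58, 63, 59, 59, 59, 60, 58, 59, 60, 58]
610 [408, 61, 59, 58, 61, 58, 59, 59, 59, 59, 59, 60, 54]
600 [392, 59, 60, 60, 60, 60, 59, 59, 59, 59, 58, 56, 54]
590 [375, 60, 59, 59, 59, 61, 58, 60, 60, 60, 56, 56, 54]
580 [59, 60, 58, 59, 62, 60, 59, 59, 59, 58, 52, 56, 54]
570 [59, 59, 58, 59, 62, 63, 59, 58, 57, 3, 18, 46, 52]
560 [59, 59, 61, 60, 59, 59, 62, 104, 107, 106, 50, 4, 6]
550 [60, 58, 58, 60, 58, 43, 103, 113, 118, 112, 106, 48, 3]
540 [3, 5, 2, 2, 2, 2, 106, 118, 128, 124, 109, 51, 3]
530 [3, 3, 2, 4, 2, 4, 106, 112, 122, 122, 110, 49, 4]
520 [4, 4, 4, 4, 2, 2, 50, 105, 109, 109, 108, 3, 2]
510 [3, 4, 2, 5, 3, 2, 3, 3, 49, 50, 4, 4, 3]
500 [3, 3, 3, 3, 3, 3, 5, 6, 3, 3, 3, 2, 3]
```

Emit:
{"api": "drive_tool", "payload": {"series": [[[0, 0, 0.3, 0.19, -1], [0, 0, 0.6, 0.377, -1], [0, 0, 0.6, 0.377, -1]]]}}

```text
time_s: 1.3
tcp_pos: [183.1, 601.4, 347.9]
tool_rot: [0.003, -0.002, 1.0, 0.007]
wrist_force: [0.2, 0.6, 0.3]
finger_gap: 0.999
finger_force: 0.0
```

Emit:
{"api": "drive_tool", "payload": {"series": [[[0.2, -0.3, 0, 0, -1], [0.4, -0.6, 0, 0, -1], [0.6, -0.95, 0, 0, -1], [0.6, -0.95, 0, 0, -1]]]}}

```text
time_s: 1.7
tcp_pos: [272.8, 452.1, 340.1]
tool_rot: [0.0, 0.001, 1.0, -0.001]
wrist_force: [-1.4, 0.5, -1.3]
finger_gap: 1.001
finger_force: 0.0
```

Emit:
{"api": "drive_tool", "payload": {"series": [[[0.2, -0.3, 0, 0, -1], [0.4, -0.6, 0, 0, -1], [0.6, -0.9, 0, 0, -1], [0.7, -1, 0, 0, -1], [0.7, -1, 0, 0, -1], [0.7, -1, 0, 0, -1]]]}}

```text
time_s: 2.3
tcp_pos: [376.7, 305.1, 340.2]
tool_rot: [-0.0, 0.001, 1.0, 0.0]
wrist_force: [-0.4, 0.1, 0.1]
finger_gap: 0.999
finger_force: 0.0
```

```bash
python3 - <<'E'
from h import *
np.set_printoptions(precision=1,suppress=True,linewidth=200)
print(r.get_obs()['tcp_pos'])
p=shot('wrist','w1.png');W=allpts(p);print(p['extrinsics'].tolist());print(W.min(0),W.max(0))
for n in N:
    for q in r.masks_of(p,n)[:1]:
        w=cloud(p,q['region'])
        if len(w)>5: print(n,round(q['confidence'],2),q['location'],q['region'].sum(),'med',np.median(w,0),'p2',np.percentile(w,2,axis=0),'p98',np.percentile(w,98,axis=0))
E
```

```text
[376.7 305.1 340.2]
[[0.0008286372641334813, 0.9999996393013564, 0.00018643348353980315, -304.7267864171108], [-0.9663045220610259, 0.000848704252988455, -0.25740017549626076, 421.1490650862449], [-0.2574002408792566, 3.313985900261408e-05, 0.9663048767842647, -368.977971024517], [0.0, 0.0, 0.0, 1.0]]
[ -61.  -678.3 -889.6] [1138.8 1299.3  422.2]
short_blank 0.58 [244.1, 124.3] 2586 med [505.2 114.4  50.2] p2 [496.3  62.4   7.1] p98 [543.9 189.9  52.7]
drive_centre 0.75 [214.0, 82.3] 1365 med [455.2  76.7  63.1] p2 [426.5  52.4   9.4] p98 [481.   84.9  68. ]
live_centre 0.86 [284.7, 287.5] 982 med [531.3 344.3 106.2] p2 [520.9 328.6  37.1] p98 [553.6 362.2 123.6]
chuck_key 0.9 [213.2, 165.6] 539 med [442.7 188.   92.1] p2 [439.1 153.3  40.5] p98 [448.  219.7  94.7]
spindle_tray 0.7 [200.2, 28.1] 5438 med [452.3 -23.8  10.1] p2 [383.8 -79.9   5.2] p98 [510.3  11.5  55.8]
chuck_tray 0.89 [176.9, 270.9] 10251 med [415.  320.6   9.5] p2 [351.9 244.4   7.2] p98 [481.2 399.2  55.2]
tape_measure 0.78 [211.7, 81.5] 1440 med [456.2  76.6  62.7] p2 [426.3  37.4   1.1] p98 [495.   85.   68.5]
```

View pics/w1.png

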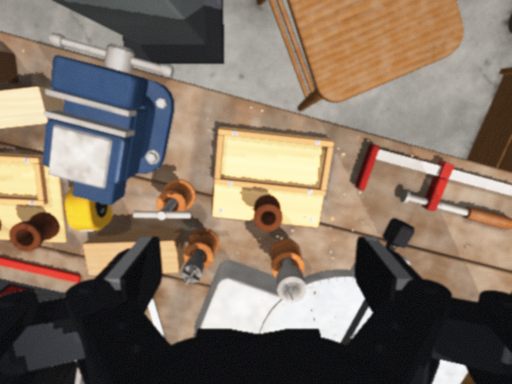

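The wrist picture shows the one-cup tray at (270,175), the key at (165,213), the drive centre at (197,255), the live centre at (289,280) and the tape at (88,211), with the vise at (110,130). Next I'll fit the same features in it to compare the three cameras.

```bash
cat >> h.py <<'E'
B=dict(blank=(485,560,55,195,44,60),tape=(395,500,40,95,60,75),key=(425,465,140,235,85,99),drivetop=(500,540,200,240,70,110),livetip=(505,570,320,380,112,130),battC=(340,430,230,410,15,24),battS=(370,448,-135,30,15,24),cupC=(420,500,290,350,51,60),cupL=(460,520,-45,10,51,60),cupR=(455,520,-140,-75,51,60))
def fits(W,names=B):
    for n in names:
        P=box(W,*B[n])
        if len(P)>8: print(n,len(P),'mean',P.mean(0),'rect',rect(P),'circ',np.array(circ(P)))
E
python3 - <<'E'
from h import *
np.set_printoptions(precision=1,suppress=True,linewidth=200)
for v in ['wrist','top','side']: print(v);fits(allpts(shot(v)))
E
```

```text
wrist
blank 1630 mean [517.5 118.1  50.8] rect [523.2 125.   51.  130.4   1.8] circ [536.5 128.1  53.5]
tape 796 mean [450.1  68.5  65.2] rect [450.6  66.9  46.2  34.6   0.8] circ [450.8  67.5  15.5]
key 415 mean [443.5 186.7  92.3] rect [444.2 186.2  10.5  69.8   2. ] circ [445.  186.5  19.8]
drivetop 451 mean [517.6 220.7  94.5] rect [521.  218.9  23.8  24.4  34.8] circ [520.1 219.7   9.5]
livetip 162 mean [535.9 345.7 118. ] rect [536.8 346.   17.1  18.1  14.9] circ [537.5 346.    5.9]
battC 1694 mean [386.  318.4  20.7] rect [393.1 324.5 160.1  78.3  83.7] circ [392.2 323.6  63.6]
battS 665 mean [412.1 -20.3  20.1] rect [416.5 -34.4  62.9  67.   86.1] circ [416.6 -34.6  33.3]
cupC 520 mean [460.9 316.9  54.8] rect [461.6 316.6  39.5  38.    0.7] circ [460.9 316.9  15.5]
cupL 579 mean [488.9 -15.7  54.6] rect [489.3 -16.3  41.9  43.2  31.5] circ [488.9 -15.6  17.2]
top
blank 1426 mean [521.1 125.2  50.8] rect [521.6 125.1  50.3 129.2   1.9] circ [521.3 125.   40.2]
tape 351 mean [449.2  67.   64.8] rect [450.6  66.3  48.2  33.6   0.8] circ [449.4  67.2  16.1]
key 149 mean [442.6 1
[... 1051 characters left out ...]
  20.9]
drivetop 242 mean [521.2 225.5  94. ] rect [521.9 222.2  24.6  25.1  75.1] circ [521.6 223.2   9.7]
livetip 109 mean [539.  350.6 117.4] rect [539.9 348.8  18.2  17.   21.7] circ [539.6 349.2   6.5]
battC 1018 mean [386.8 325.5  20. ] rect [393.2 327.7 160.6  77.9  83.7] circ [394.8 327.8  64.5]
battS 451 mean [412.2 -53.   19.5] rect [416.1 -54.4 111.6  66.   88.4] circ [419.2 -53.5  48.2]
cupC 339 mean [461.9 320.3  54.3] rect [461.7 319.8  39.6  38.4  72. ] circ [461.8 320.3  15.5]
cupL 200 mean [489.3 -13.1  54. ] rect [489.5 -13.7  42.   41.4  64.4] circ [489.4 -12.8  17.2]
cupR 202 mean [ 484.9 -102.8   53.8] rect [ 485.4 -103.9   44.9   49.1    0.3] circ [ 485.  -102.5   20.1]
```

Emit:
{"api": "drive_tool", "payload": {"series": [[[0.2, -0.3, 0, 0, -1], [0.4, -0.6, 0, 0, -1], [0.5, -0.9, 0, 0, -1], [0.5, -1, 0, 0, -1], [0.5, -1, 0, 0, -1]]]}}

```text
time_s: 3.35
tcp_pos: [452.3, 153.2, 340.2]
tool_rot: [-0.0, 0.002, 1.0, -0.0]
wrist_force: [0.1, -0.0, -0.4]
finger_gap: 1.001
finger_force: 0.0
```

```bash
python3 - <<'E'
from h import *
np.set_printoptions(precision=1,suppress=True,linewidth=200)
print(r.get_obs()['tcp_pos']);fits(allpts(shot('wrist')))
E
```

```text
[452.3 153.2 340.2]
blank 3469 mean [521.9 124.5  51.1] rect [523.  124.2  50.6 130.4   2.3] circ [522.3 124.5  40.2]
tape 949 mean [449.8  67.3  65.1] rect [451.1  66.5  47.   34.3   0.1] circ [450.4  67.1  16. ]
key 446 mean [444.1 185.   92.4] rect [444.  185.6  10.   69.1   1.3] circ [441.4 185.5  20.1]
drivetop 449 mean [518.8 217.3  95.8] rect [521.5 218.7  24.5  24.5  46.9] circ [520.4 218.1   9.5]
livetip 202 mean [536.9 343.3 117.8] rect [536.8 343.4  13.6  18.6  50.6] circ [537.8 344.5   5.8]
battC 1976 mean [385.8 320.   20.6] rect [393.  324.3 160.4  78.1  83.7] circ [394.1 323.4  64.8]
battS 1370 mean [411.2 -60.5  20.6] rect [416.4 -58.2 108.8  67.8  87. ] circ [418.  -57.6  47.5]
cupC 601 mean [461.1 316.3  54.8] rect [461.7 316.2  39.3  38.4   8.8] circ [461.2 316.2  15.4]
cupL 606 mean [489.2 -16.5  54.8] rect [489.2 -16.7  41.5  42.9   0.2] circ [489.2 -16.3  17.1]
cupR 689 mean [ 484.4 -106.4   54.7] rect [ 484.5 -106.    47.2   46.6   32.4] circ [ 484.4 -105.7   19.8]
```

Emit:
{"api": "drive_tool", "payload": {"series": [[[0.025, -0.3, -0.2, 0, -0.4], [0.05, -0.57, -0.5, 0, -0.4], [0.05, -0.57, -0.8, 0, -0.4], [0.05, -0.57, -1, 0, -0.4], [0.05, -0.57, -1, 0, -0.4], [0.05, -0.57, -1, 0, -0.4]]]}}

```text
time_s: 4.0
tcp_pos: [459.2, 71.1, 190.5]
tool_rot: [-0.0, -0.001, 1.0, 0.0]
wrist_force: [0.7, 0.0, 0.3]
finger_gap: 0.7
finger_force: 0.0
```

Emit:
{"api": "drive_tool", "payload": {"series": [[[0, -0.02, -0.3, 0, -0.4], [0, -0.02, -0.6, 0, -0.4], [0, -0.02, -0.8, 0, -0.4], [0, -0.02, -0.92, 0, -0.4], [0, -0.02, -0.92, 0, -0.4], [0, -0.02, -0.92, 0, -0.4]]]}}

```text
time_s: 4.6
tcp_pos: [460.9, 67.6, 53.9]
tool_rot: [0.002, -0.001, 1.0, -0.0]
wrist_force: [-0.5, 0.6, -0.4]
finger_gap: 0.702
finger_force: 0.0
```

Emit:
{"api": "drive_tool", "payload": {"series": [[[0, 0, 0, 0, 0.4], [0, 0, 0, 0, 0.4], [0, 0, 0, 0, 0.4], [0, 0, 0, 0, 0.4], [0, 0, 0, 0, 0.4], [0, 0, 0, 0, 0.4], [0, 0, 0, 0, 0.4], [0, 0, 0, 0, 0.4]]], "squeeze": 50}}

```text
time_s: 5.4
tcp_pos: [460.5, 67.1, 54.2]
tool_rot: [0.002, -0.001, 1.0, -0.0]
wrist_force: [-0.6, 2.0, 6.3]
finger_gap: 0.392
finger_force: 49.6
```

Emit:
{"api": "drive_tool", "payload": {"series": [[[0, 0, 0.15, 0, 0.4], [0, 0, 0.4, 0, 0.4], [0, 0, 0.7, 0, 0.4], [0, 0, 1, 0, 0.4], [-0.05, -0.2, 1, -0.19, 0.4], [-0.1, -0.4, 1, -0.38, 0.4], [-0.2, -0.6, 1, -0.57, 0.4], [-0.29, -0.8, 1, -0.76, 0.4], [-0.29, -0.895, 1, -0.95, 0.4], [-0.29, -0.895, 1, -1, 0.4], [-0.29, -0.895, 1, -1, 0.4]]]}}

```text
time_s: 6.5
tcp_pos: [415.1, -67.6, 202.9]
tool_rot: [0.0, 0.383, 0.924, 0.0]
wrist_force: [0.1, 0.4, -3.3]
finger_gap: 0.389
finger_force: 51.6
```

Emit:
{"api": "drive_tool", "payload": {"series": [[[0, 0, 0, -0.19, 0.4], [0, 0, 0, -0.38, 0.4], [0, 0, 0, -0.57, 0.4], [0, 0, 0, -0.76, 0.4], [0, 0, 0, -0.95, 0.4], [0, 0, 0, -1, 0.4], [0, 0, 0, -1, 0.4], [0, 0, 0, -1, 0.4]]]}}

```text
time_s: 7.3
tcp_pos: [415.3, -66.8, 202.5]
tool_rot: [-0.0, 0.706, 0.708, 0.0]
wrist_force: [-0.4, 0.1, -2.3]
finger_gap: 0.388
finger_force: 51.7
```

```bash
python3 - <<'E'
from h import *
np.set_printoptions(precision=1,suppress=True,linewidth=200)
print(r.get_obs()['tcp_pos'],r.get_obs()['tool_rot'])
for v in ['side','top']:
    p=shot(v,v+'_a.png')
    for q in r.masks_of(p,'tape_measure')[:1]:
        w=cloud(p,q['region']);print(q['confidence'],np.median(w,0),np.percentile(w,2,axis=0),np.percentile(w,98,axis=0))
a=cv2.imread('pics/side_a.png')[20:300,150:400];cv2.imwrite('pics/sa.png',cv2.resize(a,None,fx=2,fy=2))
E
```

```text
[415.3 -66.8 202.5] [-0.   0.7  0.7  0. ]
0.69 [416.  -29.5 197.9] [398.8 -71.8 152.8] [432.3 -14.8 215.1]
0.6 [414.4 -36.3 207.1] [397.5 -60.2 156.8] [431.8 -17.9 215.9]
```

View pics/sa.png

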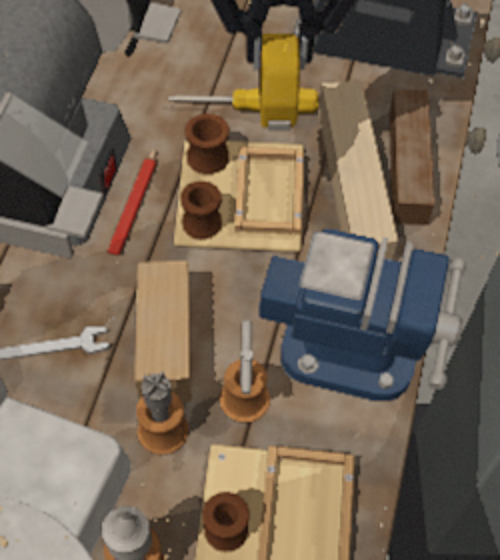

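The tape is held upright at (280,80) above the two-cup tray, its long side already along y. Next I'll lower it into the bay.

Emit:
{"api": "drive_tool", "payload": {"series": [[[0, 0, -0.3, -0.08, 0.4], [0, 0, -0.6, -0.08, 0.4], [0, 0, -0.8, -0.08, 0.4], [0, 0, -0.88, -0.08, 0.4], [0, 0, -0.92, -0.08, 0.4], [0, 0, -0.94, -0.08, 0.4], [0, 0, -0.94, -0.08, 0.4], [0, 0, -0.94, -0.08, 0.4]]]}}

```text
time_s: 8.3
tcp_pos: [416.1, -67.4, 62.2]
tool_rot: [0.001, 0.728, 0.685, 0.0]
wrist_force: [-1.7, 0.7, 2.4]
finger_gap: 0.388
finger_force: 52.3
```

Emit:
{"api": "drive_tool", "payload": {"series": [[[0, 0, 0, 0, -0.2], [0, 0, 0, 0, -0.2], [0, 0, 0, 0, -0.2], [0, 0, 0, 0, -0.2], [0, 0, 0.3, 0, -0.2], [0, 0, 0.6, 0, -0.2], [0, 0, 1, 0, -0.2], [0, 0, 1, 0, -0.2]]]}}

```text
time_s: 9.1
tcp_pos: [418.1, -68.2, 215.6]
tool_rot: [0.005, 0.728, 0.685, 0.002]
wrist_force: [0.4, -1.0, -0.6]
finger_gap: 0.596
finger_force: 0.0
```

Emit:
{"api": "drive_tool", "payload": {"series": [[[0.2, 0.25, 0, 0.125, -0.6], [0.4, 0.5, 0, 0.125, -0.6], [0.6, 0.75, 0, 0.125, -0.6], [0.71, 1, 0, 0.125, -0.6], [0.71, 1, 0, 0.125, -0.6], [0.71, 1, 0, 0.125, -0.6]]]}}

```text
time_s: 9.7
tcp_pos: [521.2, 83.5, 210.2]
tool_rot: [-0.001, 0.693, 0.721, -0.001]
wrist_force: [-0.0, -0.0, -0.3]
finger_gap: 0.799
finger_force: 0.0
```

Emit:
{"api": "drive_tool", "payload": {"series": [[[0, 0.278, 0, 0, -0.6], [0, 0.278, -0.3, 0, -0.6], [0, 0.278, -0.6, 0, -0.6], [0, 0.278, -0.8, 0, -0.6], [0, 0.278, -0.8, 0, -0.6], [0, 0.278, -0.8, 0, -0.6]]]}}

```text
time_s: 10.3
tcp_pos: [521.5, 123.3, 91.2]
tool_rot: [-0.001, 0.695, 0.719, -0.001]
wrist_force: [-0.8, -0.3, -0.5]
finger_gap: 0.803
finger_force: 0.0
```

```bash
python3 - <<'E'
from h import *
np.set_printoptions(precision=1,suppress=True,linewidth=200)
print(r.get_obs()['tcp_pos'],r.get_obs()['tool_rot'])
p=shot('wrist');W=allpts(p)
fits(W,['blank'])
p=shot('side');W=allpts(p)
P=box(W,385,450,-110,-5,35,90);print('tape',rect(P),P.mean(0),np.percentile(P[:,2],98))
p=shot('top');W=allpts(p)
P=box(W,385,450,-110,-5,35,90);print('tape',rect(P),P.mean(0),np.percentile(P[:,2],98))
E
```

```text
[521.5 123.3  91.2] [-0.   0.7  0.7 -0. ]
blank 20696 mean [523.2 131.5  51.3] rect [523.5 124.7  50.3 130.3   2. ] circ [523.3 127.7  40. ]
tape [418.5 -47.2  59.7  34.7  88.6] [418.7 -39.8  62.1] 75.07245910918941
tape [425.2 -87.4   6.3   4.8   3.2] [425.9 -88.   59.4] 64.78035578655408
```

Emit:
{"api": "drive_tool", "payload": {"series": [[[0.007, 0, -0.2, 0, -0.6], [0.007, 0, -0.37, 0, -0.6], [0.007, 0, -0.37, 0, -0.6], [0.007, 0, -0.37, 0, -0.6], [0.007, 0, -0.37, 0, 0.1], [0.007, 0, -0.37, 0, 0.1], [0.007, 0, -0.37, 0, 0.1], [0.007, 0, -0.37, 0, 0.1], [0.007, 0, -0.37, 0, 0.1], [0.007, 0, -0.37, 0, 0.1], [0.007, 0, -0.37, 0, 0.1], [0.007, 0, -0.37, 0, 0.1]]]}}

```text
time_s: 11.65
tcp_pos: [524.2, 124.5, 37.7]
tool_rot: [0.001, 0.694, 0.72, 0.001]
wrist_force: [-0.5, -0.2, 7.1]
finger_gap: 0.582
finger_force: 53.8
```

Emit:
{"api": "drive_tool", "payload": {"series": [[[0, 0, 0.15, 0, 0.1], [0, 0, 0.4, 0, 0.1], [0, 0, 0.7, 0, 0.1], [0, 0, 1, 0, 0.1], [-0.2, 0.25, 1, -0.09, 0.1], [-0.4, 0.5, 1, -0.184, 0.1], [-0.6, 0.75, 1, -0.184, 0.1], [-0.8, 1, 1, -0.184, 0.1], [-0.87, 1, 1, -0.184, 0.1], [-0.87, 1, 1, -0.184, 0.1]]]}}

```text
time_s: 12.65
tcp_pos: [390.0, 274.9, 186.1]
tool_rot: [-0.0, 0.743, 0.669, -0.001]
wrist_force: [-0.4, 0.0, -2.0]
finger_gap: 0.583
finger_force: 52.9
```

Emit:
{"api": "drive_tool", "payload": {"series": [[[0, 0.333, 0, 0, 0.1], [0, 0.333, 0, 0, 0.1], [0, 0.333, -0.3, 0, 0.1], [0, 0.333, -0.5, 0, 0.1], [0, 0.333, -0.6, 0, 0.1], [0, 0.333, -0.6, 0, 0.1], [0, 0.333, -0.6, 0, 0.1]]]}}

```text
time_s: 13.35
tcp_pos: [394.0, 323.7, 96.0]
tool_rot: [0.0, 0.745, 0.667, 0.0]
wrist_force: [0.5, 0.1, -2.3]
finger_gap: 0.576
finger_force: 52.8
```

```bash
python3 - <<'E'
from h import *
np.set_printoptions(precision=1,suppress=True,linewidth=200)
print(r.get_obs()['tcp_pos'],r.get_obs()['tool_rot'])
for v in ['side','top','wrist']:
  p=shot(v,v+'_b.png');W=allpts(p)
  P=box(W,340,450,230,410,15,24);print(v,'batt',rect(P))
  P=box(W,340,450,230,410,95,115);print(v,'blank',len(P),rect(P),P.mean(0))
  if v!='top':
    P=box(W,385,450,-110,-5,35,90);print('tape',rect(P),P.mean(0))
E
```

```text
[394.  323.7  96. ] [0.  0.7 0.7 0. ]
side batt [404.6 358.   97.6  93.7  83.6]
side blank 1478 [398.4 357.8  68.4  74.   83.3] [398.5 360.7 108.3]
tape [418.6 -46.3  58.   34.7  88.4] [418.8 -39.6  62.1]
top batt [397.5 287.1  86.5  98.7  83.8]
top blank 706 [395.1 287.   57.2  62.   84.4] [389.5 284.3 109.1]
wrist batt [424.5 372.6  59.8 135.6  42.9]
wrist blank 32329 [396.8 344.   91.6  77.1  83.8] [397.3 348.6 110.3]
tape [0. 0. 0. 0. 0.] [nan nan nan]<stdin>:9: RuntimeWarning: Mean of empty slice.
  ret = um.true_divide(
```

View pics/side_b.png

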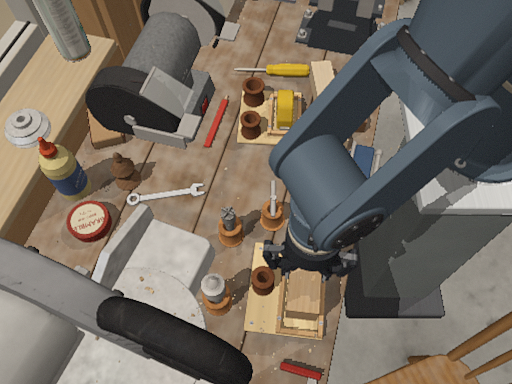

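The tape stands in the bay at (285,108), and the blank hangs over the trough at (300,295). Next I'll lower it and release.

Emit:
{"api": "drive_tool", "payload": {"series": [[[0, 0, -0.2, 0, 0.1], [0, 0, -0.28, 0, 0.1], [0, 0, -0.31, 0, 0.1], [0, 0, -0.337, 0, 0.1], [0, 0, -0.337, 0, 0.1], [0, 0, -0.337, 0, 0.1]]]}}

```text
time_s: 14.1
tcp_pos: [393.0, 324.7, 45.9]
tool_rot: [0.0, 0.744, 0.668, 0.001]
wrist_force: [0.1, -1.1, -1.6]
finger_gap: 0.578
finger_force: 52.9
```

Emit:
{"api": "drive_tool", "payload": {"series": [[[0, 0, 0, 0, -0.4], [0, 0, 0, 0, -0.4], [0, 0, 0, 0, -0.4], [0, 0, 0.3, 0, -0.4], [0, 0, 0.6, 0, -0.4], [0, 0, 0.9, 0, -0.4], [0, 0, 1, 0, -0.4], [0, 0, 1, 0, -0.4]]]}}

```text
time_s: 14.9
tcp_pos: [394.2, 325.3, 198.1]
tool_rot: [0.001, 0.744, 0.668, 0.003]
wrist_force: [-0.1, -0.1, 0.4]
finger_gap: 0.703
finger_force: 0.0
```

```bash
python3 - <<'E'
from h import *
np.set_printoptions(precision=1,suppress=True,linewidth=200)
print(r.get_obs()['tcp_pos'],r.get_obs()['tool_rot'])
for v in ['side','wrist']:
  p=shot(v,v+'_c.png');W=allpts(p)
  P=box(W,340,450,230,410,50,65);P=P[P[:,0]<425];print(v,'blank',len(P),rect(P),P.mean(0))
  fits(W,['key','drivetop'])
E
```

```text
[394.2 325.3 198.1] [0.  0.7 0.7 0. ]
side blank 2319 [393.7 327.9 130.8  50.2  83.8] [394.2 331.9  58.4]
key 138 mean [444.2 183.2  91.9] rect [444.6 185.8  62.6   8.9  89.6] circ [436.6 183.4  18.6]
drivetop 242 mean [521.3 225.6  94.1] rect [522.1 222.5  24.4  24.5  76.7] circ [521.7 223.3   9.7]
wrist blank 9040 [391.8 320.1 171.1  61.8  78.8] [393.9 329.7  59.3]
key 141 mean [442.9 215.6  91.5] rect [443.1 210.2  24.1   6.   86.2] circ [443.2 212.9   6.7]
drivetop 119 mean [516.8 230.3  78.3] rect [517.9 229.9  15.7   4.4  22.8] circ [520.2 223.6   8.3]
```

Emit:
{"api": "drive_tool", "payload": {"series": [[[0.1, -0.25, 0, 0.156, 0], [0.2, -0.5, 0, 0.156, 0], [0.3, -0.75, 0, 0.156, 0], [0.343, -0.925, 0, 0.156, 0], [0.343, -0.925, -0.2, 0.156, 0], [0.343, -0.925, -0.3, 0.156, 0], [0.343, -0.925, -0.3, 0.156, 0], [0.343, -0.925, -0.3, 0.156, 0]]]}}

```text
time_s: 15.8
tcp_pos: [443.1, 185.5, 149.0]
tool_rot: [-0.001, 0.702, 0.712, -0.001]
wrist_force: [-0.1, 0.7, -0.4]
finger_gap: 0.502
finger_force: 0.0
```

```bash
python3 - <<'E'
from h import *
np.set_printoptions(precision=1,suppress=True,linewidth=200)
print(r.get_obs()['tcp_pos'],r.get_obs()['tool_rot'])
p=shot('wrist','w2.png');W=allpts(p)
fits(W,['key','drivetop','livetip','cupC']); print(p['extrinsics'].round(3).tolist())
E
```

```text
[443.1 185.5 149. ] [-0.   0.7  0.7 -0. ]
key 1608 mean [444.5 188.6  92.5] rect [444.4 186.4  70.   10.4  87.4] circ [444.1 187.6  20.2]
drivetop 2196 mean [518.6 220.9  96.3] rect [521.6 219.2  24.4  25.3  45.8] circ [520.3 220.1   9.4]
cupC 1010 mean [461.5 304.7  54.8] rect [461.7 304.2  36.6  13.2   0.1] circ [461.5 310.2  11.2]
[[1.0, 0.015, -0.004, -445.954], [-0.016, 0.966, -0.259, -163.635], [-0.0, 0.259, 0.966, -329.0], [0.0, 0.0, 0.0, 1.0]]
```

View pics/w2.png

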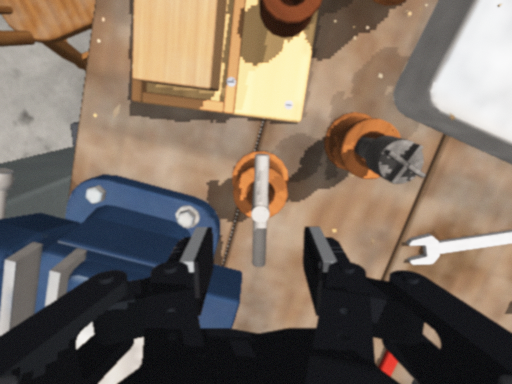

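The key's bar lies mid-way between the fingers (260,212), so I'll descend and grip.

Emit:
{"api": "drive_tool", "payload": {"series": [[[0, 0, -0.2, 0, 0], [0, 0, -0.35, 0, 0], [0, 0, -0.4, 0, 0], [0, 0, -0.4, 0, 0], [0, 0, -0.4, 0, 1], [0, 0, -0.4, 0, 1], [0, 0, -0.4, 0, 1], [0, 0, -0.4, 0, 1], [0, 0, -0.4, 0, 1], [0, 0, -0.4, 0, 1], [0, 0, -0.4, 0, 1], [0, 0, -0.4, 0, 1]]]}}

```text
time_s: 17.05
tcp_pos: [444.7, 185.8, 91.3]
tool_rot: [0.001, 0.702, 0.712, 0.001]
wrist_force: [-0.1, 0.1, 5.4]
finger_gap: 0.106
finger_force: 48.9
```

Emit:
{"api": "drive_tool", "payload": {"series": [[[0, 0, 0.1, 0, 1], [0, 0, 0.3, 0, 1], [0, 0, 0.6, 0, 1], [0, 0, 0.8, 0, 1], [0.1, 0.3, 0.8, 0, 1], [0.1, 0.6, 0.8, 0, 1], [0.113, 0.8, 0.8, 0, 1], [0.113, 0.875, 0.8, 0, 1], [0.113, 0.875, 0.8, 0, 1], [0.113, 0.875, 0.8, 0, 1]]]}}

```text
time_s: 18.05
tcp_pos: [460.3, 315.9, 209.9]
tool_rot: [-0.0, 0.702, 0.712, -0.001]
wrist_force: [-0.0, -0.4, -0.7]
finger_gap: 0.102
finger_force: 49.0
```

```bash
python3 - <<'E'
from h import *
np.set_printoptions(precision=1,suppress=True,linewidth=200)
print(r.get_obs()['tcp_pos'],r.get_obs()['tool_rot'])
for v in ['wrist','side']:
  p=shot(v,v+'_d.png');W=allpts(p)
  P=box(W,446,476,304,330,115,190);print(v,len(P));
  for z in range(115,190,5):
    Q=box(P,0,999,0,999,z,z+5)
    if len(Q)>3: print(z,Q.mean(0),Q.min(0)[:2],Q.max(0)[:2])
a=cv2.imread('pics/side_d.png')[150:350,180:380];b=cv2.imread('pics/wrist_d.png')[100:350,100:400]
cv2.imwrite('pics/d.png',np.hstack([cv2.resize(a,(400,400)),cv2.resize(b,(400,400))]))
E
```

```text
[460.3 315.9 209.9] [-0.   0.7  0.7 -0. ]
wrist 13
side 12
```

View pics/d.png

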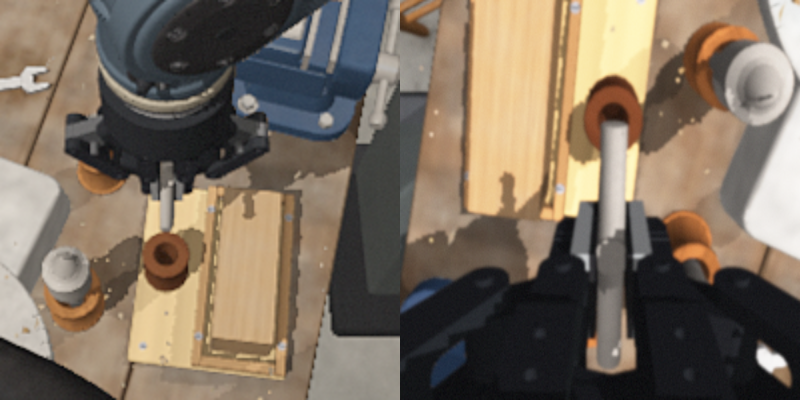

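The key hangs straight in the fingers just above the cup (165,255 in the left half). Lowering.

Emit:
{"api": "drive_tool", "payload": {"series": [[[0, -0.004, -0.2, 0, 1], [0, -0.004, -0.4, 0, 1], [0, -0.004, -0.5, 0, 1], [0, -0.004, -0.6, 0, 1], [0, -0.004, -0.66, 0, 1], [0, -0.004, -0.7, 0, 1], [0, -0.004, -0.74, 0, 1], [0, -0.004, -0.76, 0, 1], [0, -0.004, -0.773, 0, 1], [0, -0.004, -0.773, 0, 1]]]}}

```text
time_s: 19.15
tcp_pos: [462.2, 316.9, 97.2]
tool_rot: [0.001, 0.702, 0.712, 0.002]
wrist_force: [-0.8, -0.5, 13.0]
finger_gap: 0.103
finger_force: 50.9
```

Emit:
{"api": "drive_tool", "payload": {"series": [[[0, 0, 0, 0, 0.5], [0, 0, 0, 0, 0.4], [0, 0, 0, 0, 0.4], [0, 0, 0.2, 0, 0.4], [0, 0, 0.5, 0, 0.4], [0, 0, 0.8, 0, 0.4], [0, 0, 1, 0, 0.4], [0, 0, 1, 0, 0.4]]]}}

```text
time_s: 19.95
tcp_pos: [463.6, 317.5, 249.0]
tool_rot: [0.002, 0.702, 0.712, 0.005]
wrist_force: [-0.4, -0.2, 0.5]
finger_gap: 0.296
finger_force: 0.0
```

```bash
python3 - <<'E'
from h import *
np.set_printoptions(precision=1,suppress=True,linewidth=200)
print(r.get_obs()['tcp_pos'],r.get_obs()['tool_rot'])
for v in ['wrist','side']:
  p=shot(v);W=allpts(p)
  P=box(W,420,500,270,360,85,110);print(v,len(P),rect(P),P.mean(0),np.percentile(P[:,2],95)); 
  for y in range(275,360,8):
    Q=P[abs(P[:,1]-y)<4]
    if len(Q)>3: print(y,Q.mean(0),np.percentile(Q[:,2],90))
E
```

```text
[463.6 317.5 249. ] [0.  0.7 0.7 0. ]
wrist 750 [461.7 317.7  69.6  10.   89.4] [461.7 319.   98.6] 100.57545198300397
283 [461.2 284.7  98. ] 99.52053068097518
291 [461.7 290.9  98.7] 99.98067081463446
299 [461.5 298.8  98.6] 100.08409073603727
307 [461.4 306.9  98.7] 100.0507741471999
315 [461.6 315.5 100. ] 100.96108060424999
323 [461.7 322.8  98.5] 100.30298823901106
331 [461.9 330.8  98.2] 99.62083210144564
339 [462.  338.8  98.5] 99.51974646455264
347 [462.2 347.   98.1] 99.46060209193337
355 [462.2 352.   97.9] 99.47415332924162
side 229 [462.1 320.1   9.7  69.9   0.2] [462.  320.3  97.8] 100.2291351810346
283 [461.9 286.1  97.5] 99.52880856700881
291 [461.4 290.9  97.3] 99.40481257371782
299 [462.3 299.2  97.7] 99.17966189746842
307 [462.4 307.2  98. ] 99.20345057202417
315 [462.  315.   98.4] 99.47592793093229
323 [462.  322.6  97.9] 100.54442258141262
331 [462.  331.1  98. ] 99.12675540072776
339 [462.  339.2  97.8] 99.43376562947762
347 [462.1 347.2  97.7] 98.93485491696813
355 [461.9 353.5  97.2] 99.10694737097917
```

The key is home, with its bar at z ≈ 99 on top and level. Next is the drive centre.

Emit:
{"api": "drive_tool", "payload": {"series": [[[0.15, -0.25, 0, 0, -0.2], [0.3, -0.5, 0, 0, -0.2], [0.4, -0.65, 0, 0, -0.2], [0.4, -0.65, -0.2, 0, -0.2], [0.4, -0.65, -0.4, 0, -0.2], [0.4, -0.65, -0.6, 0, -0.2], [0.4, -0.65, -0.6, 0, -0.2], [0.4, -0.65, -0.6, 0, -0.2]]]}}

```text
time_s: 20.85
tcp_pos: [519.9, 218.6, 152.7]
tool_rot: [-0.001, 0.702, 0.712, -0.002]
wrist_force: [1.1, 0.8, -0.6]
finger_gap: 0.6
finger_force: 0.0
```

```bash
python3 - <<'E'
from h import *
np.set_printoptions(precision=1,suppress=True,linewidth=200)
print(r.get_obs()['tcp_pos'],r.get_obs()['tool_rot'])
p=shot('wrist','w3.png');W=allpts(p)
fits(W,['drivetop','livetip'])
P=box(W,490,550,190,250,40,52);print(rect(P))
P=box(W,500,540,200,240,88,110);print(rect(P))
P=box(W,500,540,200,240,72,88);print('cyl',circ(P))
E
```

```text
[519.9 218.6 152.7] [-0.   0.7  0.7 -0. ]
drivetop 1687 mean [521.9 222.3  97.1] rect [521.8 219.5  24.4  25.1   1.3] circ [521.9 220.9   9.3]
[521.8 223.1  42.2  35.5   2.6]
[521.8 219.5  24.4  25.1   1.3]
cyl (np.float64(521.9467384422164), np.float64(219.40743721580515), np.float64(12.411018432561395))
```

Emit:
{"api": "drive_tool", "payload": {"series": [[[0.005, 0.004, -0.2, 0, -0.2], [0.005, 0.004, -0.4, 0, -0.2], [0.005, 0.004, -0.46, 0, -0.2], [0.005, 0.004, -0.46, 0, -0.2], [0.005, 0.004, -0.46, 0, 0.8], [0.005, 0.004, -0.46, 0, 0.8], [0.005, 0.004, -0.46, 0, 0.8], [0.005, 0.004, -0.46, 0, 0.8], [0.005, 0.004, -0.46, 0, 0.8], [0.005, 0.004, -0.46, 0, 0.8], [0.005, 0.004, -0.46, 0, 0.8]]], "squeeze": 60}}

```text
time_s: 22.0
tcp_pos: [522.6, 219.7, 87.1]
tool_rot: [0.001, 0.702, 0.712, 0.001]
wrist_force: [0.3, 0.3, 6.8]
finger_gap: 0.271
finger_force: 58.8
```

Emit:
{"api": "drive_tool", "payload": {"series": [[[0, 0, 0.1, 0, 0.8], [0, 0, 0.3, 0, 0.8], [0, 0, 0.6, 0, 0.8], [0, 0, 0.9, 0, 0.8], [-0.1, -0.25, 0.9, 0, 0.8], [-0.21, -0.5, 0.9, 0, 0.8], [-0.21, -0.75, 0.9, 0, 0.8], [-0.21, -1, 0.9, 0, 0.8], [-0.21, -1, 0.9, 0, 0.8], [-0.21, -1, 0.9, 0, 0.8]]]}}

```text
time_s: 23.0
tcp_pos: [490.2, 68.8, 220.6]
tool_rot: [-0.0, 0.703, 0.711, 0.0]
wrist_force: [0.2, 0.2, -1.5]
finger_gap: 0.272
finger_force: 59.3
```

Emit:
{"api": "drive_tool", "payload": {"series": [[[-0.008, -0.25, 0, 0, 0.8], [-0.008, -0.5, 0, 0, 0.8], [-0.008, -0.571, 0, 0, 0.8], [-0.008, -0.571, -0.2, 0, 0.8], [-0.008, -0.571, -0.4, 0, 0.8], [-0.008, -0.571, -0.45, 0, 0.8], [-0.008, -0.571, -0.45, 0, 0.8], [-0.008, -0.571, -0.45, 0, 0.8]]]}}

```text
time_s: 23.8
tcp_pos: [489.8, -15.6, 153.5]
tool_rot: [0.001, 0.702, 0.713, 0.0]
wrist_force: [-0.1, -0.7, -1.7]
finger_gap: 0.273
finger_force: 59.4
```

```bash
python3 - <<'E'
from h import *
np.set_printoptions(precision=1,suppress=True,linewidth=200)
print(r.get_obs()['tcp_pos'],r.get_obs()['tool_rot'])
for v in ['wrist','side']:
  p=shot(v,v+'_e.png');W=allpts(p)
  fits(W,['cupL','cupR'])
  for z in range(76,142,8):
    Q=box(W,470,508,-36,4,z,z+8)
    if len(Q)>8: print(v,z,len(Q),circ(Q),Q.min(0)[:2],Q.max(0)[:2])
a=cv2.imread('pics/side_e.png')[20:170,180:330];b=cv2.imread('pics/wrist_e.png')[100:350,100:400]
cv2.imwrite('pics/e.png',np.hstack([cv2.resize(a,(400,400)),cv2.resize(b,(400,400))]))
E
```

```text
[489.8 -15.6 153.5] [0.  0.7 0.7 0. ]
cupL 1577 mean [489.6 -12.3  54.9] rect [489.5 -15.1  40.   42.9  89.7] circ [489.6 -15.8  17. ]
cupR 915 mean [ 487.1 -115.7   54.7] rect [ 485.5 -111.8   36.2   43.7   77.2] circ [ 485.7 -107.3   18.1]
wrist 76 51 (np.float64(489.25666666330545), np.float64(-15.976334611565107), np.float64(6.19945228218492)) [483.5 -13.8] [495.1  -9.7]
wrist 84 61 (np.float64(489.3808285407911), np.float64(-15.933660396831328), np.float64(6.549821925997473)) [483.1 -13.5] [495.4  -9. ]
wrist 92 68 (np.float64(489.4881391578584), np.float64(-15.867229175837565), np.float64(6.866149864895354)) [482.7 -14.7] [496.   -8.8]
wrist 100 85 (np.float64(489.60189784089636), np.float64(-15.90466997355179), np.float64(7.2347528362936355)) [482.5 -14.1] [496.7  -8.3]
wrist 108 99 (np.float64(489.70140253761355), np.float64(-15.941067995812773), np.float64(7.668118788957162)) [482.3 -13.5] [497.   -8.1]
wrist 116 115 (np.float64(489.7392283482565), np.float64(-15.789732173843731), np.float64(7.885708791314183)) [482.  -14.3] [496.8  -7.5]
wrist 124 60 (np.float64(489.7927427
[... 1095 characters left out ...]
-14.3] [497.3  -5.5]
side 108 20 (np.float64(489.9041472714619), np.float64(-11.883358281846085), np.float64(6.24507610742322)) [483.4 -11. ] [496.8  -5.5]
side 116 19 (np.float64(489.45778491716044), np.float64(-12.055437216007704), np.float64(6.73762449366327)) [483.2  -9.2] [496.6  -4.8]
side 124 22 (np.float64(489.97248904985406), np.float64(-11.99528935923081), np.float64(6.9201917541481714)) [483.   -9.9] [496.4  -4.6]
side 132 22 (np.float64(491.0782522909711), np.float64(-5.751438627619791), np.float64(8.60684077496688)) [475.3  -9.3] [507.   -1.7]
side 140 49 (np.float64(489.17254683819937), np.float64(-13.551129913150362), np.float64(14.319873543933296)) [471.5  -9.9] [506.8   0.1]
```

View pics/e.png

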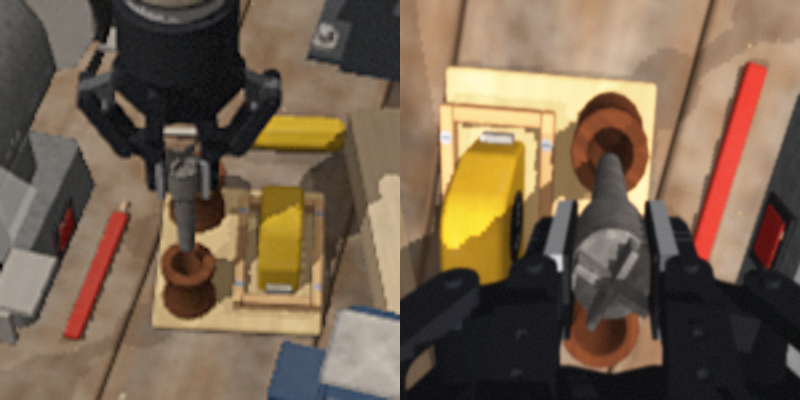

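The drive centre's shank is right over the left cup, so I'll lower it straight.

Emit:
{"api": "drive_tool", "payload": {"series": [[[0, 0, -0.15, 0, 0.8], [0, 0, -0.25, 0, 0.8], [0, 0, -0.3, 0, 0.8], [0, 0, -0.34, 0, 0.8], [0, 0, -0.37, 0, 0.8], [0, 0, -0.39, 0, 0.8], [0, 0, -0.4, 0, 0.8], [0, 0, -0.4, 0, 0.8]]]}}

```text
time_s: 24.7
tcp_pos: [489.3, -16.3, 93.2]
tool_rot: [0.0, 0.702, 0.712, 0.0]
wrist_force: [-0.4, 0.4, -0.0]
finger_gap: 0.274
finger_force: 59.6
```

Emit:
{"api": "drive_tool", "payload": {"series": [[[0, 0, 0, 0, 0.3], [0, 0, 0, 0, 0.1], [0, 0, 0, 0, 0.1], [0, 0, 0, 0, 0.1], [0, 0, 0.2, 0, 0.1], [0, 0, 0.5, 0, 0.1], [0, 0, 0.8, 0, 0.1], [0, 0, 1, 0, 0.1], [0, 0, 1, 0, 0.1]]]}}

```text
time_s: 25.6
tcp_pos: [491.8, -16.8, 247.2]
tool_rot: [0.005, 0.702, 0.712, 0.003]
wrist_force: [0.1, -0.2, -0.6]
finger_gap: 0.449
finger_force: 0.0
```

```bash
python3 - <<'E'
from h import *
np.set_printoptions(precision=1,suppress=True,linewidth=200)
print(r.get_obs()['tcp_pos'],r.get_obs()['tool_rot'])
for v in ['wrist','side']:
  W=allpts(shot(v))
  Q=box(W,465,512,-40,10,70,140);print(v,rect(Q),Q.mean(0),np.percentile(Q[:,2],[95,99,100]))
  Q=box(W,465,512,-40,10,74,92);print('cyl',circ(Q))
E
```

```text
[491.8 -16.8 247.2] [0.  0.7 0.7 0. ]
wrist [488.8 -16.3  24.5  24.3  56.1] [488.9 -14.5 103.5] [111.6 112.1 113.5]
cyl (np.float64(488.88766404996045), np.float64(-16.678338692498073), np.float64(12.397352287908934))
side [488.6 -12.8  25.3  25.7  31.4] [488.9  -8.8  97.6] [110.6 111.9 112.2]
cyl (np.float64(488.9460357776949), np.float64(-12.082202530986251), np.float64(10.648793989856822))
```

The drive centre is home, with its top at z ≈ 112. Next is the live centre.

Emit:
{"api": "drive_tool", "payload": {"series": [[[0.05, 0.3, 0, 0.19, -0.3], [0.1, 0.6, 0, 0.38, -0.3], [0.2, 0.9, 0, 0.57, -0.3], [0.3, 1, 0, 0.76, -0.3], [0.32, 1, 0, 0.95, -0.3], [0.32, 1, 0, 1, -0.3]]]}}

```text
time_s: 26.3
tcp_pos: [536.3, 134.7, 240.2]
tool_rot: [-0.002, 0.373, 0.928, -0.001]
wrist_force: [-0.1, -0.5, -0.1]
finger_gap: 0.652
finger_force: 0.0
```

Emit:
{"api": "drive_tool", "payload": {"series": [[[0, 0.3, 0, 0, -0.3], [0, 0.6, 0, 0, -0.3], [0, 0.9, 0, 0, -0.3], [0, 1, 0, 0, -0.3], [0, 1, 0, 0, -0.3]]]}}

```text
time_s: 26.8
tcp_pos: [535.7, 285.4, 240.5]
tool_rot: [-0.001, 0.374, 0.927, -0.001]
wrist_force: [-0.9, -0.3, 0.4]
finger_gap: 0.652
finger_force: 0.0
```

Emit:
{"api": "drive_tool", "payload": {"series": [[[0, 0.2, 0, 0, -0.3], [0, 0.412, 0, 0, -0.3], [0, 0.412, -0.3, 0, -0.3], [0, 0.412, -0.45, 0, -0.3], [0, 0.412, -0.45, 0, -0.3], [0, 0.412, -0.45, 0, -0.3]]]}}

```text
time_s: 27.4
tcp_pos: [537.2, 344.0, 174.7]
tool_rot: [-0.001, 0.377, 0.926, -0.001]
wrist_force: [0.3, -0.2, -0.2]
finger_gap: 0.652
finger_force: 0.0
```

```bash
python3 - <<'E'
from h import *
np.set_printoptions(precision=1,suppress=True,linewidth=200)
print(r.get_obs()['tcp_pos'],r.get_obs()['tool_rot'])
p=shot('wrist','w4.png');W=allpts(p)
P=box(W,505,570,320,380,75,102);print(circ(P))
P=box(W,505,570,320,380,75,130);print(rect(P),P[:,2].max());fits(W,['livetip'])
E
```

```text
[537.2 344.  174.7] [-0.   0.4  0.9 -0. ]
(np.float64(539.475835415953), np.float64(346.4935457729624), np.float64(18.396800147535348))
[539.1 346.6  36.3  36.5  47.8] 128.97540415301572
livetip 720 mean [537.8 348.  118. ] rect [539.4 346.6  19.1  19.   70.9] circ [538.9 346.9   6.5]
```

View pics/w4.png

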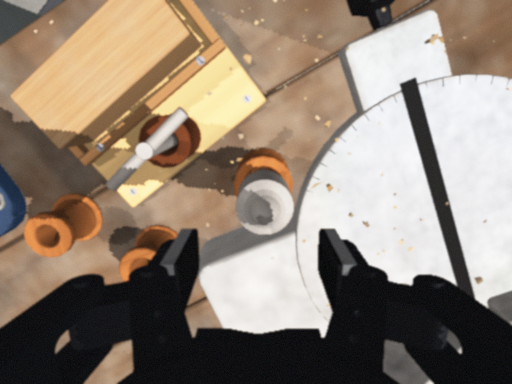

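The live centre sits at (262,205), between the fingers, with the sander table well clear below. Gripping.

Emit:
{"api": "drive_tool", "payload": {"series": [[[0.014, 0.007, -0.2, 0, -0.3], [0.014, 0.007, -0.4, 0, -0.3], [0.014, 0.007, -0.5, 0, -0.3], [0.014, 0.007, -0.55, 0, -0.3], [0.014, 0.007, -0.55, 0, -0.3], [0.014, 0.007, -0.55, 0, 0.5], [0.014, 0.007, -0.55, 0, 0.5], [0.014, 0.007, -0.55, 0, 0.5], [0.014, 0.007, -0.55, 0, 0.5], [0.014, 0.007, -0.55, 0, 0.5], [0.014, 0.007, -0.55, 0, 0.5], [0.014, 0.007, -0.55, 0, 0.5]]], "squeeze": 70}}

```text
time_s: 28.65
tcp_pos: [540.0, 346.9, 94.6]
tool_rot: [0.001, 0.376, 0.927, 0.001]
wrist_force: [-0.2, -0.3, 6.8]
finger_gap: 0.411
finger_force: 70.0
```

Emit:
{"api": "drive_tool", "payload": {"series": [[[0, 0, 0.1, 0, 0.5], [0, 0, 0.3, 0, 0.5], [0, 0, 0.6, 0, 0.5], [0, 0, 0.9, 0, 0.5], [0, -0.25, 1, 0, 0.5], [-0.1, -0.5, 1, 0, 0.5], [-0.2, -0.75, 1, 0, 0.5], [-0.2, -1, 1, 0, 0.5], [-0.2, -1, 1, 0, 0.5]]]}}

```text
time_s: 29.55
tcp_pos: [508.2, 192.9, 243.4]
tool_rot: [-0.0, 0.378, 0.926, -0.001]
wrist_force: [0.2, 0.8, -1.9]
finger_gap: 0.411
finger_force: 70.7
```

Emit:
{"api": "drive_tool", "payload": {"series": [[[0, -0.25, 0, 0, 0.5], [0, -0.5, 0, 0, 0.5], [0, -0.75, 0, 0, 0.5], [0, -1, 0, 0, 0.5], [0, -1, 0, 0, 0.5]]]}}

```text
time_s: 30.05
tcp_pos: [510.0, 43.2, 243.4]
tool_rot: [0.001, 0.378, 0.926, -0.0]
wrist_force: [0.7, 0.3, -3.1]
finger_gap: 0.41
finger_force: 71.1
```

Emit:
{"api": "drive_tool", "payload": {"series": [[[-0.08, -0.25, 0, 0, 0.5], [-0.164, -0.5, 0, 0, 0.5], [-0.164, -0.75, 0, 0, 0.5], [-0.164, -1, 0, 0, 0.5], [-0.164, -1, -0.2, 0, 0.5], [-0.164, -1, -0.4, 0, 0.5], [-0.164, -1, -0.5, 0, 0.5], [-0.164, -1, -0.5, 0, 0.5], [-0.164, -1, -0.5, 0, 0.5]]]}}

```text
time_s: 30.95
tcp_pos: [485.2, -102.9, 168.2]
tool_rot: [0.0, 0.376, 0.927, 0.0]
wrist_force: [0.5, -0.2, -1.3]
finger_gap: 0.406
finger_force: 71.3
```

```bash
python3 - <<'E'
from h import *
np.set_printoptions(precision=1,suppress=True,linewidth=200)
print(r.get_obs()['tcp_pos'],r.get_obs()['tool_rot'])
for v in ['wrist','side']:
  p=shot(v,v+'_f.png');W=allpts(p)
  fits(W,['cupL','cupR'])
  for z in range(68,140,12):
    Q=box(W,464,506,-126,-82,z,z+12)
    if len(Q)>8: print(v,z,len(Q),circ(Q),Q.min(0)[:2],Q.max(0)[:2])
a=cv2.imread('pics/side_f.png')[0:180,160:340];b=cv2.imread('pics/wrist_f.png')[100:350,100:400]
cv2.imwrite('pics/f.png',np.hstack([cv2.resize(a,(400,400)),cv2.resize(b,(400,400))]))
E
```

```text
[ 485.2 -102.9  168.2] [0.  0.4 0.9 0. ]
cupL 1350 mean [483.5 -21.3  54.9] rect [486.7 -19.   35.4  42.4  40.7] circ [489.2 -17.   17.2]
cupR 1372 mean [ 479.7 -102.3   54.8] rect [ 481.2 -103.9   47.5   38.9   50.1] circ [ 483.9 -105.8   19.4]
wrist 80 55 (np.float64(484.3997649957317), np.float64(-102.96062749297744), np.float64(5.97873950239487)) [ 478.2 -105.6] [487.  -96.7]
wrist 92 79 (np.float64(484.4065813664877), np.float64(-102.9437995950982), np.float64(6.504668769029864)) [ 477.7 -105.8] [486.7 -96.2]
wrist 104 74 (np.float64(484.062064572785), np.float64(-102.55682319920652), np.float64(6.5623020725835)) [ 477.2 -104. ] [486.  -95.6]
cupL 179 mean [489.4  -8.1  54.3] rect [488.8 -10.1  41.2  37.1   4.2] circ [489.3 -12.3  16.6]
cupR 190 mean [ 484.9 -101.2   53.7] rect [ 485.2 -102.1   45.1   45.6    2.2] circ [ 484.9 -102.2   20. ]
side 80 19 (np.float64(484.7705640314239), np.float64(-99.45577219070606), np.float64(4.966980002722437)) [479.4 -99.5] [489.8 -94.2]
side 92 27 (np.float64(485.09755639022995), np.float64(-99.14303819177485), np.float64(5.4909616165483985)) [479.1 -99.2] [491.4 -93.3]
side 104 27 (np.float64(485.1615713138183), np.float64(-98.26918514830822), np.float64(5.598747961778798)) [478.9 -97.6] [491.1 -91.8]
side 116 32 (np.float64(485.3268593382108), np.float64(-99.48235670536133), np.float64(6.786695302533758)) [478.7 -98.8] [492.7 -91.9]
side 128 30 (np.float64(485.19402276703585), np.float64(-99.96310887362961), np.float64(7.675380637170313)) [ 476.7 -101.7] [492.5 -91.8]
```

View pics/f.png

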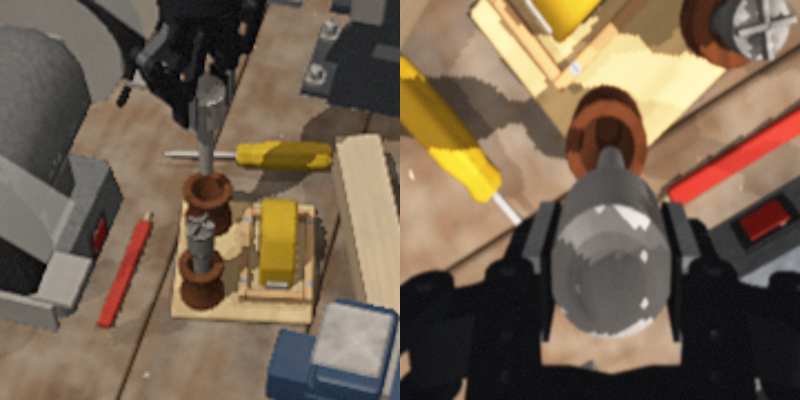

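The shank is 2.8 mm to the left of the right cup's axis, as I'd commanded it so far. I'll correct that while lowering.

Emit:
{"api": "drive_tool", "payload": {"series": [[[0, -0.019, -0.1, 0, 0.5], [0, -0.019, -0.2, 0, 0.5], [0, -0.019, -0.3, 0, 0.5], [0, -0.019, -0.37, 0, 0.5], [0, -0.019, -0.41, 0, 0.5], [0, -0.019, -0.44, 0, 0.5], [0, -0.019, -0.453, 0, 0.5], [0, -0.019, -0.453, 0, 0.5]]]}}

```text
time_s: 31.85
tcp_pos: [485.0, -106.4, 100.6]
tool_rot: [0.001, 0.376, 0.927, -0.0]
wrist_force: [-1.0, 0.9, 1.3]
finger_gap: 0.412
finger_force: 71.6
```

Emit:
{"api": "drive_tool", "payload": {"series": [[[0, 0, 0, 0, 0], [0, 0, 0, 0, -0.2], [0, 0, 0, 0, -0.2], [0, 0, 0, 0, -0.2], [0, 0, 0.2, 0, -0.2], [0, 0, 0.5, 0, -0.2], [0, 0, 0.8, 0, -0.2], [0, 0, 1, 0, -0.2], [0, 0, 1, 0, -0.2]]]}}

```text
time_s: 32.75
tcp_pos: [487.2, -107.3, 254.3]
tool_rot: [0.005, 0.376, 0.927, -0.0]
wrist_force: [-0.3, 0.6, 0.1]
finger_gap: 0.603
finger_force: 0.0
```

Emit:
{"api": "drive_tool", "payload": {"series": [[[-0.2, 0.3, 0.2, 0, -0.2], [-0.3, 0.6, 0.4, 0, -0.2], [-0.3, 0.9, 0.5, 0, -0.2], [-0.3, 1, 0.5, 0, -0.2], [-0.3, 1, 0.5, 0, -0.2]]]}}

```text
time_s: 33.25
tcp_pos: [438.6, 46.6, 325.0]
tool_rot: [-0.0, 0.374, 0.928, 0.001]
wrist_force: [0.3, -1.0, -0.3]
finger_gap: 0.598
finger_force: 0.0
```

```bash
python3 - <<'E'
from h import *
np.set_printoptions(precision=1,suppress=True,linewidth=200)
print(r.get_obs()['tcp_pos'],r.get_obs()['wrist_force'])
for v in ['wrist','side','top']:
  p=shot(v,v+'_g.png');W=allpts(p);print(v)
  for n,b in dict(live=(455,515,-135,-75,68,150),drive=(465,512,-40,10,70,140),tape=(385,450,-110,-5,60,90),key=(420,500,270,360,88,110),blank=(340,423,230,410,50,65)).items():
    Q=box(W,*b)
    if len(Q)>8: print(n,len(Q),rect(Q),Q.mean(0),np.percentile(Q[:,2],[95,99]))
a=cv2.imread('pics/side_g.png')[40:370,150:400];b=cv2.imread('pics/wrist_g.png')
cv2.imwrite('pics/g.png',np.hstack([cv2.resize(a,(330,436)),cv2.resize(b,(470,436))]))
E
```

```text
[438.6  46.6 325. ] [ 0.3 -1.  -0.3]
wrist
live 221 [494.7 -98.6   9.8  31.4  34.4] [492.9 -95.4 105.5] [115.6 116.9]
drive 488 [488.4 -16.3  24.4  24.2  47.2] [486.4 -14.3 101.8] [111.5 112.1]
tape 1164 [417.  -58.8  56.9  34.2  87.2] [416.6 -54.9  71.5] [75.5 76. ]
key 225 [461.  294.5  25.7   8.2  88.1] [460.9 291.4  98. ] [100.1 101. ]
blank 72 [408.3 260.   14.    6.5  37.6] [407.7 260.   56.7] [59.4 59.9]
side
live 384 [ 484.2 -102.3   36.8   36.5   11. ] [484.  -94.6 105.5] [124.8 130.4]
drive 207 [488.8 -12.4  24.6  24.3  39.1] [488.8  -8.9  98.2] [111.1 111.9]
tape 345 [417.6 -50.8  52.2  33.   89.1] [417.6 -47.7  70.3] [74.9 75.5]
key 230 [462.1 320.1   9.6  69.6   0.2] [461.9 320.2  97.8] [100.4 101.3]
blank 2305 [393.6 327.7 130.9  50.2  83.8] [393.9 331.2  58.4] [60.5 61.3]
top
key 153 [459.6 317.   70.3   9.7  89.7] [459.8 318.1  98. ] [100.9 101.2]
blank 1520 [389.5 313.  157.1  61.4  78.1] [391.6 324.2  58.8] [61.2 62.1]
```

View pics/g.png

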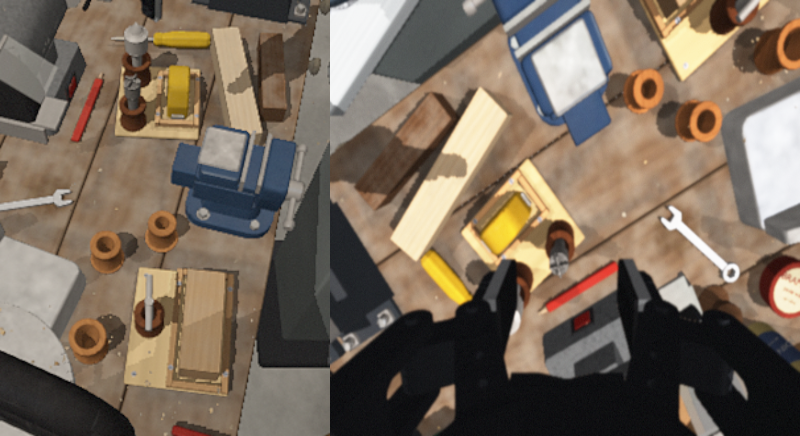

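All five are in place. The side view shows the live centre at (137,40), drive centre (132,95), tape (178,90), key (148,305) and blank (205,325). A last check that the live centre is fully home, then hand in.

```bash
python3 - <<'E'
from h import *
np.set_printoptions(precision=1,suppress=True)
ok=False
W=allpts(shot('side'));Q=box(W,455,515,-135,-75,68,150)
t=np.sort(Q[:,2])[-6:];print(t)
T=Q[Q[:,2]>122];print('tip',T.mean(0)); C=box(Q,0,999,-999,0,82,104);print('cyl',circ(C))
if 131<t[-1]<139: r.finish_job();print('handed in')
E
```

```text
[129.4 130.6 130.7 131.  131.1 133.8]
tip [ 484.3 -101.5  126.5]
cyl (np.float64(484.2110303451689), np.float64(-103.19605293650852), np.float64(17.422869134794368))
the job is handed in; nothing more can be done
handed in
```

Both kits are made up and the job is handed in. In the final camera measurements all five pieces were in place and both centres and the key were fully home; the judge's result was not shown.

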